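Clear the mask bench into the trays

TASK

Sort the five loose things on the mask maker's bench into their trays: the two paint pots go in the blue tray and the two horn castings in the yellow tray, each standing upright in a bay of its own (either bay), and the sanding block goes flat, sole down, in the black tray. Keep the pots upright all the time, as their lids are only pressed on, and do not disturb the white cup or the glue bottle.

Things in the scene. Friction and masses are not known exactly. Their poses are not given: they have to be found in the camera images.
- pot_red: Sizes in mm throughout. Red-lidded paint pot: white upright cylinder 50 across, 60 high with the lid (top 16 is the lid); straight sides, origin at the centre of its underside, z up along its axis. About 0.11 kg.
- pot_green: Green-lidded paint pot: white upright cylinder 50 across, 60 high with the lid (top 16 is the lid); straight sides, origin at the centre of its underside, z up along its axis. About 0.11 kg.
- horn_ivory: Ivory horn casting for a mask, standing on its butt: a plain upright cylinder 42 across up to 42 high (grip here), above it the horn tapers and bends to a tip 72 high, leaning within the cylinder's outline along +x. Origin at the centre of its underside, z up. About 0.07 kg.
- horn_brown: Dark brown horn casting for a mask, standing on its butt: a plain upright cylinder 42 across up to 42 high (grip here), above it the horn tapers and bends to a tip 72 high, leaning within the cylinder's outline along +x. Origin at the centre of its underside, z up. About 0.07 kg.
- sander: Hand sanding block: cork sole 120 long (its x), 50 wide (its y), 16 high, with a wooden grip bar on top, 90 long (x), 26 thick (y), from 16 to 52 high, centred on the sole. Origin at the centre of its underside, z up. The same when turned half round. About 0.16 kg.
- tray_blue: Blue tray, 160 long, 82 wide and 14 high over all, fixed to the bench; origin at the centre of its underside, x along its short side, y along its long side, z up. Walls 4 thick, floor 4 thick (inner floor 4 above the bench, rim 14 above it). A 4 wall across its middle makes two bays, each 74 by 74 inside, centred 39 to either side of the origin along y.
- tray_yellow: Yellow tray, 160 long, 82 wide and 14 high over all, fixed to the bench; origin at the centre of its underside, x along its short side, y along its long side, z up. Walls 4 thick, floor 4 thick (inner floor 4 above the bench, rim 14 above it). A 4 wall across its middle makes two bays, each 74 by 74 inside, centred 39 to either side of the origin along y.
- tray_black: Black tray, 160 long, 82 wide and 14 high over all, fixed to the bench; origin at the centre of its underside, x along its short side, y along its long side, z up. Walls 4 thick, floor 4 thick (inner floor 4 above the bench, rim 14 above it). No divider: one space 152 by 74 inside.
- cup: White open plastic cup, 72 across, 85 high, a bystander standing to one side; origin at the centre of its underside.
- glue: Grey glue bottle with a red cap, 56 across, 115 high, a bystander standing to one side; origin at the centre of its underside.
Mind the look-alikes: they are no part of the job. What is meant by the horn_brown is not pink or purple, and is the smaller of those in its own colour.

How it is judged:
By the outcome, as a careful person would: the job done as asked, in the order asked, and still so for the second after the job is handed in, with the robot touching nothing.
It also fails if it takes over 120 s, if anything falls off the work surface, if the arm or the gripper's body presses on something with over 40 N, if the wrist force passes 120 N, or if a joint passes its speed limit or range.

ROBOT

A 6-joint arm with a two-finger parallel gripper is mounted at the origin on the work surface. World frame = base frame: x ahead of the robot, y to its left, z up, the work surface at z = 0. Lengths are in m, angles in rad, forces in N, time in s.
With the tool pointing down it reaches from about 0.25 to 0.85 m from the base axis. Payload 12.5 kg.
Tool frame: the origin (TCP) lies on the front face of the gripper's body, between the roots of the fingers; the fingertips stand 84 mm ahead of it and the grasp point (between the pads) lies 65 mm ahead of it (pinch_z is the distance from the TCP to the grasp point, in m); z points along the fingers, y is the line along which they close (so a half turn about z gives the same grasp; the last joint's range is limited). The gripper opens to 93 mm and grips with 3 to 60 N. Pads are 15 mm wide; open, the fingers measure 128 mm over their backs; the gripper's body (75 mm by 188 mm) begins 65 mm behind the grasp point.
Start: joints at [-1.185, 0.351, 1.652, -0, 1.139, -0.085], TCP at [0.249, -0.49, 0.303] pointing down, gripper open.
Joint ranges: [-2.75, 2.75], [-0.79, 2.1], [0.01, 2.65], [-1.57, 4.71], [0.07, 3.14], [-2.87, 2.87]. Speed limits (rad/s): [2.22, 2.22, 2.79, 3.14, 3.14, 3.14].

INTERFACE

Orientations are given as a unit quaternion [x, y, z, w].
In Python, from workcell import * gives the robot as it stands.
- The arm moves only by the tool carry_out, never from a script. Its argument "moves" is a list that holds one entry, the list of rows, each a list of 7 numbers: the shift along the tool's x, y, z in mm, then the turn, a rotation vector about the tool's x, y, z in degrees, then the finger opening in mm, from 0 to 93. A call has 1 to 12 rows; each row is the pose to reach, as a shift and turn from the pose commanded when the call began, along the tool's axes at that moment; what a row does not reach only later rows make up. A row lasts 1/8 s, in which the tool goes at most 62.5 mm and 10.7 degrees, less where a joint would pass 70% of its speed; a pose out of reach is approached as far as the arm can. A call with a gripper value outside its range is refused whole. The fingers move at their own pace and stop on an object; "force" is the grip in N (left out, the last holds). Time passes only in rows, so rows that repeat a pose let the fingers close. It gives the time, the measured TCP pose, the force, the opening and the grip force at its end, in the units of the state.
- sense(): the state, without advancing time (a new reading comes with each control period).
- snapshot(name): name is "scene" or "top"; returns a dict with "frame" (480x640x3 uint8, red, green, blue), "z_map" (480x640 float32, m along the optical axis (not along the pixel's ray), 0 where there is no reading), "fx", "fy", "cx", "cy" (pixels), "rvec" (rotation vector, rad) and "tvec" (3), from world to camera coordinates, as OpenCV has them. Camera axes: x right, y down, z forward; pixel columns grow to the right and rows downward; lengths in m; the calibration is good to about 2 mm. A picture is of the moment at which its call begins.
- job_done(): hands the job in; it is judged then, once.
The state is a dict: "time_s": time; "joint_pos": joint angles; "dq": joint speeds; "effort": joint torques, N m; "tcp_pos": TCP position; "ee_rot": TCP orientation; "wrist_force": force on the tool from outside, world axes, zero at the start; "wrist_torque": the same for the moment, N m; "opening": finger opening in m; "gripper_force": force on a finger pad.
Only numpy, scipy, OpenCV 4.12 (cv2) and the standard library are available. Lean on these libraries where they do the work, as an engineer would, in place of code of your own. Each camera call takes 0.05 s, during which the arm holds its last target. There are 200 camera calls.

## Working session

There is one attempt and no reset: what is moved stays moved. The work goes in short steps, Python scripts to look and compute and a tool call to move; the robot and the scene stay as the last step left them, time stands still between calls to the robot, and variables do not carry over. Pictures are saved under pics/ and viewed, at most 14 in all, crops included, and the job is handed in when it is done.

Besides the shell and the picture viewer there is one more tool, called in YAML: its name, and indented under it one key for each argument. carry_out: Moves the arm, as the interface text tells. Its arguments: {"type":"object","properties":{"moves":{"type":"array","items":{"type":"array","items":{"type":"array","items":{"type":"number"}}}},"force":{"type":"number"}},"required":["moves"]}

```bash
ls; mkdir -p pics; cat > h.py <<'E'
from workcell import *
import numpy as np, cv2
def snap(n,f=None):
    s=snapshot(n)
    if f: cv2.imwrite('pics/'+f,cv2.cvtColor(s['frame'],cv2.COLOR_RGB2BGR))
    return s
def world(s):
    z=s['z_map'];v,u=np.mgrid[:480,:640]
    P=np.stack([(u-s['cx'])/s['fx']*z,(v-s['cy'])/s['fy']*z,z],-1)
    R=cv2.Rodrigues(np.array(s['rvec'],float))[0]
    return (P-np.array(s['tvec']).ravel())@R
E
python3 - <<'E'
from h import *
for n in('top','scene'):
    s=snap(n,n+'0.png'); print(n,s['fx'],s['rvec'],s['tvec'])
print(sense())
E
```

```text
pics
top 446.84814323954566 [ 2.1362715  -2.1525719   0.15669944] [-0.01195053  0.4827067   1.11660538]
scene 469.6415407333629 [ 2.27692766  1.28495293 -0.40111601] [-0.25340603 -0.30287793  1.3126765 ]
{'time_s': 0.1, 'joint_pos': array([-1.18460162e+00,  3.51210570e-01,  1.65236494e+00, -1.44245429e-05,
        1.13909656e+00, -8.45823629e-02]), 'dq': array([-0.00102152, -0.00199612, -0.00027021,  0.00135573, -0.00178854,
       -0.00049297]), 'effort': array([ 4.16881021e-04, -4.98031354e+01, -2.85705274e+01,  7.00052222e-02,
        2.39266420e-02, -5.32217257e-05]), 'tcp_pos': array([ 0.24941298, -0.4899459 ,  0.30223792]), 'ee_rot': array([ 9.72422954e-01,  2.33223729e-01, -8.75578427e-05, -5.32599055e-04]), 'wrist_force': array([0.42440588, 0.05923493, 0.58202031]), 'wrist_torque': array([ 0.04297602, -0.02490507,  0.01272578]), 'gripper_force': 0.0, 'opening': 0.09295337394786225}
```

View pics/top0.png

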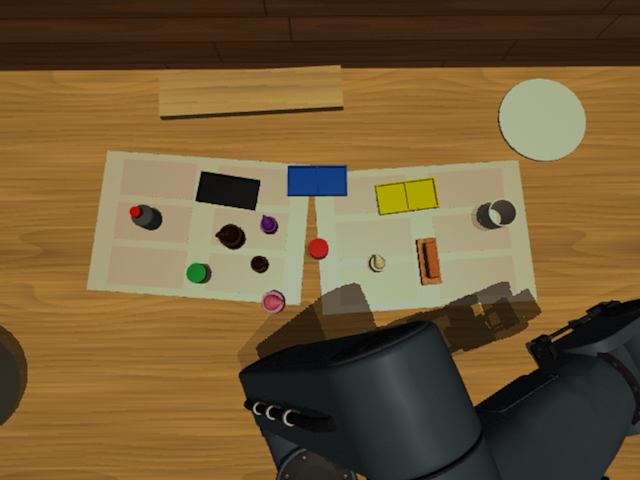

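View pics/scene0.png

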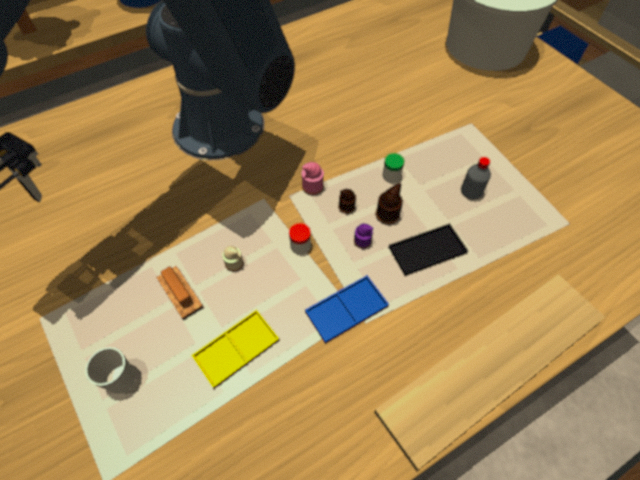

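The top view shows the blue tray at (317,181), the yellow tray at (407,196) and the black tray at (228,191). The red pot is at (318,248), the green pot at (197,273), the ivory horn at (377,263) and the sander at (428,261). 

There are four candidates for horn_brown: large brown (230,236), small brown (260,264), purple (269,225) and pink (273,301). The small brown at (260,264) fits, because it is brown and the smaller of the two browns. I'll confirm it in a crop and measure.

```bash
python3 - <<'E'
from h import *
s=snap('top');W=world(s);f=s['frame']
c=cv2.cvtColor(f[150:320,90:540],cv2.COLOR_RGB2BGR)
cv2.imwrite('pics/crop.png',cv2.resize(c[50:165,90:250],None,fx=5,fy=5,interpolation=cv2.INTER_CUBIC)[:575])
objs=dict(red=(318,248,16,.04,.08),green=(197,273,16,.04,.08),ivory=(377,263,14,.02,.08),brown=(260,264,14,.02,.08),bigbrown=(230,236,20,.02,.12),purple=(269,225,14,.02,.08),pink=(273,301,17,.02,.1),sander=(428,261,32,.03,.07),cup=(496,214,24,.02,.1),glue=(145,217,22,.02,.13),
 blue=(317,181,40,.008,.03),yellow=(407,196,42,.008,.03),black=(228,191,42,.008,.03))
v,u=np.mgrid[:480,:640]
for k,(a,b,r,lo,hi) in objs.items():
    m=(np.hypot(u-a,v-b)<r)&(W[...,2]>lo)&(W[...,2]<hi)
    P=W[m]
    if not len(P): print(k,'none');continue
    (cx,cy),(w,h),an=cv2.minAreaRect((P[:,:2]*1000).astype(np.float32))
    print(k,len(P),'rect',round(cx),round(cy),round(w),round(h),round(an,1),'x',np.round(P[:,0].min(),3),np.round(P[:,0].max(),3),'zmax',P[:,2].max().round(3),'med',np.median(P[:,:2],0).round(3))
print('table z',W[300,150],W[215,310])
E
```

```text
red 313 rect 458 -4 48 48 89.9 x 0.434 0.482 zmax 0.069 med [ 0.458 -0.005]
green 345 rect 398 301 49 48 9.3 x 0.374 0.423 zmax 0.068 med [0.398 0.299]
ivory 228 rect 421 -157 39 41 43.0 x 0.401 0.442 zmax 0.075 med [ 0.419 -0.154]
brown 226 rect 421 148 41 39 45.1 x 0.401 0.442 zmax 0.075 med [0.419 0.145]
bigbrown 496 rect 492 218 57 58 68.1 x 0.464 0.522 zmax 0.105 med [0.487 0.213]
purple 234 rect 523 124 40 40 44.6 x 0.503 0.543 zmax 0.076 med [0.52  0.123]
pink 393 rect 324 110 54 52 89.3 x 0.298 0.35 zmax 0.097 med [0.325 0.107]
sander 425 rect 428 -291 90 28 5.8 x 0.382 0.473 zmax 0.061 med [ 0.427 -0.288]
cup 665 rect 540 -463 72 70 79.1 x 0.506 0.576 zmax 0.091 med [ 0.544 -0.474]
glue 566 rect 541 434 47 56 63.4 x 0.515 0.57 zmax 0.122 med [0.537 0.427]
blue 596 rect 635 1 174 191 32.2 x 0.546 0.748 zmax 0.022 med [ 0.645 -0.001]
yellow 627 rect 580 -248 199 167 87.3 x 0.495 0.668 zmax 0.022 med [ 0.605 -0.242]
black 629 rect 613 235 198 191 63.8 x 0.515 0.734 zmax 0.022 med [0.622 0.241]
table z [0.3332071  0.43626213 0.00175744] [0.55490502 0.01863326 0.00538169]
```

View pics/crop.png

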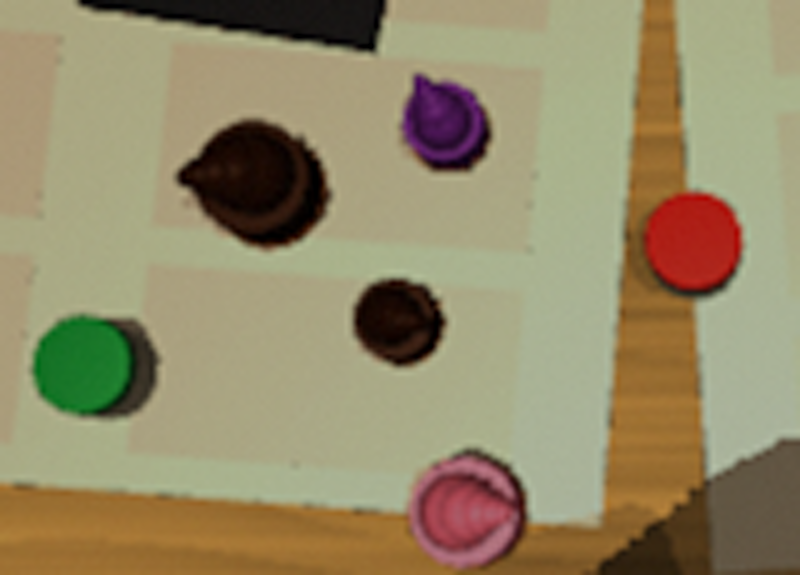

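The crop shows the small brown horn at crop (400,320), i.e. top (260,264), clearly smaller than the big brown one at crop (265,180). Purple and pink are other colours, so the small brown is horn_brown. Next I'll measure the trays by colour on the rim plane.

```bash
cat >> h.py <<'E'
def plane(s,uv,z0):
    R=cv2.Rodrigues(np.array(s['rvec'],float))[0];t=np.array(s['tvec']).ravel()
    uv=np.asarray(uv,float);d=np.c_[(uv[:,0]-s['cx'])/s['fx'],(uv[:,1]-s['cy'])/s['fy'],np.ones(len(uv))]@R
    C=-R.T@t
    return C+d*((z0-C[2])/d[:,2])[:,None]
E
python3 - <<'E'
from h import *
s=snap('top')
h=cv2.cvtColor(s['frame'],cv2.COLOR_RGB2HSV).astype(int);H,S,V=h[...,0],h[...,1],h[...,2]
v,u=np.mgrid[:480,:640]
for k,m,z in(('blue',(abs(H-112)<15)&(S>150)&(v<210),.014),('yellow',(abs(H-29)<6)&(S>200)&(v<220)&(v>170)&(u>350),.014),
  ('black',(V<60)&(v<215)&(v>160)&(u>190)&(u<270),.014),('red',((H<5)|(H>175))&(S>180)&(u>300)&(u<340)&(v<270),.06),('green',(abs(H-65)<15)&(S>150)&(u<215)&(v>250),.06)):
    P=plane(s,np.c_[u[m],v[m]],z)[:,:2]*1000
    print(k,m.sum(),[np.round(x,1) for x in cv2.minAreaRect(P.astype(np.float32))])
E
```

```text
blue 1735 [array([648.4, 114.9]), array([386.5,  80.2]), np.float64(89.5)]
yellow 1781 [array([ 604.4, -239.4]), array([ 82.4, 160.4]), np.float64(7.2)]
black 1796 [array([622.3, 238. ]), array([160.8,  82.4]), np.float64(80.3)]
red 293 [array([458.9,  -2.9]), array([45.3, 45.7]), np.float64(89.6)]
green 304 [array([398.3, 301. ]), array([48. , 44.9]), np.float64(89.6)]
```

carry_out:
  moves:
    - [[407,-338,0,0,0,27,93],[407,-338,0,0,0,27,93],[407,-338,0,0,0,27,93],[407,-338,0,0,0,27,93],[407,-338,0,0,0,27,93],[407,-338,0,0,0,27,93],[407,-338,0,0,0,27,93],[407,-338,0,0,0,27,93],[407,-338,0,0,0,27,93],[407,-338,0,0,0,27,93],[407,-338,0,0,0,27,93],[407,-338,0,0,0,27,93]]
  force: 15

```text
time_s: 1.7
tcp_pos: [0.4586, -0.0052, 0.3028]
ee_rot: [1.0, -0.001, -0.0, 0.0]
wrist_force: [-0.5, 0.1, 0.6]
opening: 0.0934
gripper_force: 0.0
```

```bash
python3 - <<'E'
from h import *
s=snap('top')
h=cv2.cvtColor(s['frame'],cv2.COLOR_RGB2HSV).astype(int);H,S,V=h[...,0],h[...,1],h[...,2]
v,u=np.mgrid[:480,:640]
m=(abs(H-112)<15)&(S>150)&(v<210)&(u>282)&(u<355)
P=plane(s,np.c_[u[m],v[m]],.014)[:,:2]*1000
print(m.sum(),cv2.minAreaRect(P.astype(np.float32)))
q=sense();print(q['tcp_pos'],q['ee_rot'],q['time_s'])
E
```

```text
1061 ((648.8023071289062, -1.73297119140625), (158.509765625, 77.41136932373047), 89.53899383544922)
[ 0.45869418 -0.00514726  0.30277977] [ 9.99999557e-01 -9.40923145e-04  7.38048029e-06  3.67844059e-05] 1.75
```

carry_out:
  moves:
    - [[0,-2,60,0,0,0,93],[0,-2,120,0,0,0,93],[0,-2,170,0,0,0,93],[0,-2,195,0,0,0,93],[0,-2,202,0,0,0,93],[0,-2,202,0,0,0,93],[0,-2,202,0,0,0,45],[0,-2,202,0,0,0,45],[0,-2,202,0,0,0,45],[0,-2,202,0,0,0,45],[0,-2,202,0,0,0,45],[0,-2,202,0,0,0,45]]
  force: 15

```text
time_s: 3.25
tcp_pos: [0.4589, -0.0023, 0.1008]
ee_rot: [1.0, -0.0, 0.0, 0.0]
wrist_force: [0.6, -0.6, 2.4]
opening: 0.0498
gripper_force: 15.0
```

carry_out:
  moves:
    - [[0,0,-20,0,0,0,45],[0,0,-50,0,0,0,45],[40,8,-80,0,0,0,45],[80,16,-80,0,0,0,45],[120,24,-80,0,0,0,45],[160,32,-80,0,0,0,45],[188,38,-80,0,0,0,45],[188,38,-80,0,0,0,45],[188,38,-50,0,0,0,45],[188,38,-20,0,0,0,45],[188,38,-5,0,0,0,45],[188,38,-5,0,0,0,45]]

```text
time_s: 4.75
tcp_pos: [0.6464, -0.0402, 0.1053]
ee_rot: [1.0, -0.0, -0.001, -0.0]
wrist_force: [0.2, 0.0, -1.3]
opening: 0.0494
gripper_force: 15.0
```

carry_out:
  moves:
    - [[0,0,0,0,0,0,60],[0,0,0,0,0,0,60],[0,0,-20,0,0,0,60],[0,0,-70,0,0,0,60],[0,0,-130,0,0,0,93],[-30,-41,-160,0,0,0,93],[-63,-86,-160,0,0,0,93],[-96,-131,-160,0,0,0,93],[-129,-176,-160,0,0,0,93],[-162,-221,-160,0,0,0,93],[-195,-266,-160,0,0,0,93],[-249,-341,-160,0,0,0,93]]

```text
time_s: 6.25
tcp_pos: [0.4144, 0.2776, 0.2675]
ee_rot: [1.0, -0.001, 0.001, -0.001]
wrist_force: [0.2, 0.6, 0.1]
opening: 0.0932
gripper_force: 0.0
```

carry_out:
  moves:
    - [[0,0,0,0,0,0,93],[0,0,0,0,0,0,93],[0,0,0,0,0,0,93]]

```text
time_s: 6.62
tcp_pos: [0.4163, 0.2756, 0.2662]
ee_rot: [1.0, -0.001, 0.0, -0.0]
wrist_force: [-0.7, 0.8, -0.7]
opening: 0.0931
gripper_force: 0.0
```

carry_out:
  moves:
    - [[-18,-25,0,0,0,0,93],[-18,-25,60,0,0,0,93],[-18,-25,110,0,0,0,93],[-18,-25,145,0,0,0,93],[-18,-25,165,0,0,0,93],[-18,-25,165,0,0,0,93],[-18,-25,165,0,0,0,45],[-18,-25,165,0,0,0,45],[-18,-25,165,0,0,0,45],[-18,-25,165,0,0,0,45],[-18,-25,165,0,0,0,45],[-18,-25,165,0,0,0,45]]

```text
time_s: 8.12
tcp_pos: [0.3976, 0.3015, 0.1009]
ee_rot: [1.0, -0.0, 0.0, -0.0]
wrist_force: [-0.9, 0.0, 3.2]
opening: 0.0493
gripper_force: 15.0
```

```bash
python3 - <<'E'
from h import *
snap('scene','scene1.png')
E
```

```text
(no output)
```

View pics/scene1.png

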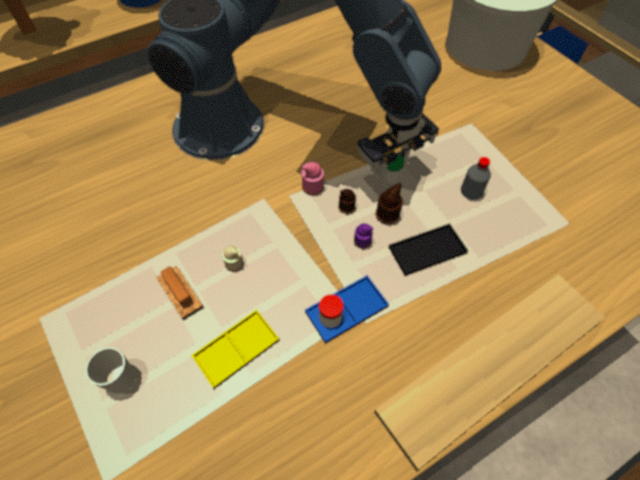

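The red pot stands upright in the blue tray's left bay at (331,312), and the green pot is in the grip at (397,160).

carry_out:
  moves:
    - [[0,0,-20,0,0,0,45],[0,0,-70,0,0,0,45],[0,0,-120,0,0,0,45],[20,21,-160,0,0,0,45],[50,53,-160,0,0,0,45],[85,90,-160,0,0,0,45],[120,127,-160,0,0,0,45],[155,164,-160,0,0,0,45],[190,201,-160,0,0,0,45],[220,233,-160,0,0,0,45],[240,255,-160,0,0,0,45],[249,264,-160,0,0,0,45]]

```text
time_s: 9.68
tcp_pos: [0.6468, 0.0362, 0.26]
ee_rot: [1.0, -0.001, -0.001, 0.0]
wrist_force: [-0.3, -0.5, -0.9]
opening: 0.0495
gripper_force: 15.0
```

carry_out:
  moves:
    - [[0,0,0,0,0,0,45],[0,0,0,0,0,0,45]]

```text
time_s: 9.93
tcp_pos: [0.6458, 0.0383, 0.2607]
ee_rot: [1.0, 0.0, -0.0, -0.0]
wrist_force: [-0.1, 0.2, -1.7]
opening: 0.0496
gripper_force: 15.0
```

carry_out:
  moves:
    - [[0,-2,50,0,0,0,45],[0,-2,100,0,0,0,45],[0,-2,135,0,0,0,45],[0,-2,155,0,0,0,45],[0,-2,155,0,0,0,45],[0,-2,155,0,0,0,58],[0,-2,155,0,0,0,58],[0,-2,135,0,0,0,58],[0,-2,85,0,0,0,58],[0,-2,30,0,0,0,80],[0,-2,20,0,0,0,80],[0,-2,20,0,0,0,80]]

```text
time_s: 11.42
tcp_pos: [0.6464, 0.0393, 0.242]
ee_rot: [1.0, -0.0, 0.001, 0.0]
wrist_force: [-0.4, -0.3, -0.3]
opening: 0.079
gripper_force: 0.0
```

carry_out:
  moves:
    - [[-45,39,0,0,0,0,80],[-90,78,0,0,0,0,80],[-135,118,0,0,0,0,80],[-180,157,0,0,0,0,80],[-226,197,0,0,0,0,80],[-226,197,0,0,0,0,80],[-226,197,0,0,0,0,80],[-226,197,50,0,0,0,80],[-226,197,100,0,0,0,80],[-226,197,130,0,0,0,80],[-226,197,144,0,0,0,80],[-226,197,144,0,0,0,80]]

```text
time_s: 12.92
tcp_pos: [0.4206, -0.157, 0.0963]
ee_rot: [1.0, 0.0, -0.001, -0.0]
wrist_force: [0.8, 0.8, -0.8]
opening: 0.08
gripper_force: 0.0
```

```bash
python3 - <<'E'
from h import *
s=snap('scene')
f=cv2.cvtColor(s['frame'],cv2.COLOR_RGB2BGR)
cv2.imwrite('pics/c2.png',cv2.resize(f[170:370,150:400],None,fx=3,fy=3))
E
```

```text
(no output)
```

View pics/c2.png

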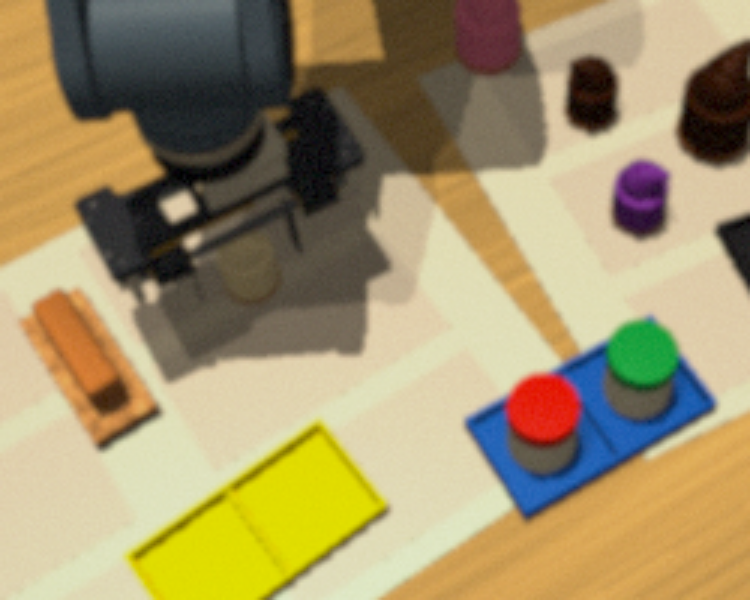

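Both pots stand in their blue bays (crop (543,425) and (640,370)), and the fingers straddle the ivory horn at crop (248,270).

carry_out:
  moves:
    - [[0,0,-2,0,0,0,36],[0,0,-2,0,0,0,36],[0,0,-2,0,0,0,36],[0,0,-2,0,0,0,36],[0,0,-2,0,0,0,36],[0,0,-25,0,0,0,36],[0,0,-80,0,0,0,36],[40,26,-100,0,0,0,36],[85,54,-100,0,0,0,36],[130,83,-100,0,0,0,36],[170,109,-100,0,0,0,36],[188,121,-100,0,0,0,36]]
  force: 15

```text
time_s: 14.48
tcp_pos: [0.6096, -0.2797, 0.1961]
ee_rot: [1.0, -0.0, -0.0, -0.0]
wrist_force: [-0.5, 0.8, -1.0]
opening: 0.0419
gripper_force: 15.0
```

carry_out:
  moves:
    - [[0,0,0,0,0,0,36],[0,0,0,0,0,0,36]]

```text
time_s: 14.72
tcp_pos: [0.6075, -0.2781, 0.1963]
ee_rot: [1.0, -0.0, -0.001, -0.0]
wrist_force: [-0.9, -0.6, 0.7]
opening: 0.0415
gripper_force: 15.0
```

carry_out:
  moves:
    - [[0,0,40,0,0,0,36],[0,0,75,0,0,0,36],[0,0,93,0,0,0,36],[0,0,93,0,0,0,36],[0,0,93,0,0,0,52],[0,0,93,0,0,0,52],[0,0,75,0,0,0,52],[0,0,20,0,0,0,60],[0,0,-35,0,0,0,80],[0,0,-60,0,0,0,80],[0,0,-60,0,0,0,80],[0,0,-60,0,0,0,80]]

```text
time_s: 16.23
tcp_pos: [0.6079, -0.2785, 0.2561]
ee_rot: [1.0, -0.0, -0.001, -0.0]
wrist_force: [0.1, 0.4, -0.9]
opening: 0.0803
gripper_force: 0.0
```

carry_out:
  moves:
    - [[-20,-46,0,0,0,0,80],[-42,-95,0,0,0,0,80],[-64,-145,0,0,0,0,80],[-86,-195,0,0,0,0,80],[-108,-245,0,0,0,0,80],[-130,-295,0,0,0,0,80],[-152,-345,0,0,0,0,80],[-172,-392,0,0,0,0,80],[-188,-427,0,0,0,0,80],[-188,-427,0,0,0,0,80],[-188,-427,0,0,0,0,80],[-188,-427,0,0,0,0,80]]

```text
time_s: 17.73
tcp_pos: [0.4207, 0.1477, 0.2564]
ee_rot: [1.0, -0.001, -0.0, 0.0]
wrist_force: [0.4, -0.4, 0.9]
opening: 0.0801
gripper_force: 0.0
```

carry_out:
  moves:
    - [[0,0,0,0,0,-10,80],[0,0,0,0,0,-20,80],[0,0,30,0,0,-30,80],[0,0,80,0,0,-30,80],[0,0,130,0,0,-30,80],[0,0,158,0,0,-30,80],[0,0,158,0,0,-30,80],[0,0,158,0,0,-30,36],[0,0,158,0,0,-30,36],[0,0,158,0,0,-30,36],[0,0,158,0,0,-30,36],[0,0,158,0,0,-30,36]]

```text
time_s: 19.23
tcp_pos: [0.4206, 0.1485, 0.099]
ee_rot: [0.966, 0.259, 0.0, 0.0]
wrist_force: [-0.9, -0.7, 5.7]
opening: 0.0418
gripper_force: 15.0
```

carry_out:
  moves:
    - [[0,0,-20,0,0,0,36],[0,0,-70,0,0,0,36],[0,0,-120,0,0,0,36],[0,0,-150,0,0,10,36],[0,0,-150,0,0,20,36],[0,0,-150,0,0,30,36],[0,0,-150,0,0,30,36],[0,0,-150,0,0,30,36]]

```text
time_s: 20.23
tcp_pos: [0.4204, 0.1484, 0.2486]
ee_rot: [1.0, 0.002, -0.0, 0.0]
wrist_force: [-0.1, -0.0, -1.3]
opening: 0.0417
gripper_force: 15.0
```

carry_out:
  moves:
    - [[15,29,0,0,0,0,36],[36,70,0,0,0,0,36],[59,115,0,0,0,0,36],[82,160,0,0,0,0,36],[105,205,0,0,0,0,36],[128,250,0,0,0,0,36],[150,292,0,0,0,0,36],[168,327,0,0,0,0,36],[179,348,0,0,0,0,36],[179,348,0,0,0,0,36],[179,348,0,0,0,0,36],[179,348,0,0,0,0,36]]

```text
time_s: 21.72
tcp_pos: [0.5991, -0.1987, 0.2488]
ee_rot: [1.0, 0.001, -0.0, -0.0]
wrist_force: [0.9, 0.6, -0.2]
opening: 0.0417
gripper_force: 15.0
```

carry_out:
  moves:
    - [[0,0,50,0,0,0,36],[0,0,95,0,0,0,36],[0,0,130,0,0,0,36],[0,0,145,0,0,0,36],[0,0,145,0,0,0,36],[0,0,145,0,0,0,52],[0,0,145,0,0,0,52],[0,0,125,0,0,0,52],[0,0,70,0,0,0,60],[0,0,20,0,0,0,60],[0,0,0,0,0,0,60],[0,0,0,0,0,0,60]]

```text
time_s: 23.22
tcp_pos: [0.5998, -0.1999, 0.2517]
ee_rot: [1.0, -0.0, 0.002, 0.001]
wrist_force: [-0.3, 0.2, -1.6]
opening: 0.06
gripper_force: 0.0
```

```bash
python3 - <<'E'
from h import *
s=snap('scene')
f=cv2.cvtColor(s['frame'],cv2.COLOR_RGB2BGR)
cv2.imwrite('pics/c3.png',cv2.resize(f[150:400,120:440],None,fx=2.4,fy=2.4))
E
```

```text
(no output)
```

View pics/c3.png

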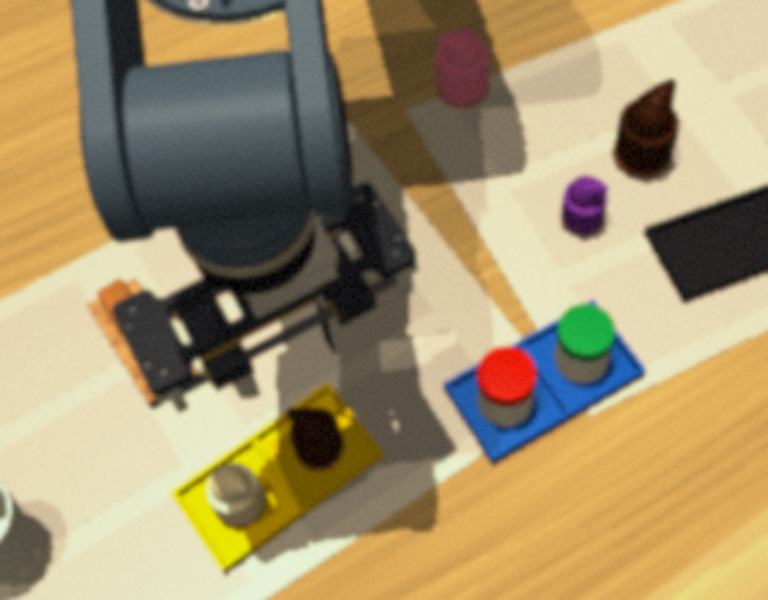

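Both horns stand in the yellow bays (crop (235,497) and (317,437)). Now the sander.

carry_out:
  moves:
    - [[-50,26,0,0,0,-6,70],[-100,53,0,0,0,-6,70],[-150,79,0,0,0,-6,70],[-172,91,0,0,0,-6,70],[-172,91,0,0,0,-6,70],[-172,91,50,0,0,-6,70],[-172,91,100,0,0,-6,70],[-172,91,130,0,0,-6,70],[-172,91,145,0,0,-6,70],[-172,91,145,0,0,-6,70]]
  force: 25

```text
time_s: 24.52
tcp_pos: [0.4275, -0.2901, 0.1031]
ee_rot: [0.999, 0.052, -0.001, -0.001]
wrist_force: [0.4, 0.2, 0.2]
opening: 0.0701
gripper_force: 0.0
```

carry_out:
  moves:
    - [[0,0,0,0,0,0,20],[0,0,0,0,0,0,20],[0,0,0,0,0,0,20],[0,0,0,0,0,0,20],[0,0,0,0,0,0,20],[0,0,0,0,0,0,20],[0,0,-20,0,0,0,20],[0,0,-70,0,0,0,20],[0,0,-120,0,0,0,20],[0,0,-150,0,0,6,20],[0,0,-150,0,0,6,20],[0,0,-150,0,0,6,20]]

```text
time_s: 26.02
tcp_pos: [0.4268, -0.2902, 0.2525]
ee_rot: [1.0, 0.001, -0.001, -0.001]
wrist_force: [0.2, 0.4, -1.5]
opening: 0.0261
gripper_force: 25.0
```

carry_out:
  moves:
    - [[12,-32,0,0,0,-4,20],[28,-77,0,0,0,-11,20],[45,-123,0,0,0,-19,20],[63,-171,0,0,0,-26,20],[81,-219,0,0,0,-34,20],[99,-267,0,0,0,-41,20],[117,-315,0,0,0,-49,20],[135,-363,0,0,0,-56,20],[152,-411,0,0,0,-64,20],[169,-458,0,0,0,-71,20],[185,-500,0,0,0,-77,20],[195,-528,0,0,0,-80,20]]

```text
time_s: 27.52
tcp_pos: [0.6223, 0.2392, 0.2511]
ee_rot: [0.765, 0.645, -0.001, -0.001]
wrist_force: [-0.2, -1.0, -1.3]
opening: 0.0257
gripper_force: 25.0
```

carry_out:
  moves:
    - [[0,0,0,0,0,0,20],[0,0,0,0,0,0,20]]

```text
time_s: 27.78
tcp_pos: [0.622, 0.2367, 0.2522]
ee_rot: [0.766, 0.643, -0.001, -0.0]
wrist_force: [-0.2, -0.0, -1.0]
opening: 0.0259
gripper_force: 25.0
```

```bash
python3 - <<'E'
from h import *
s=snap('scene')
f=cv2.cvtColor(s['frame'],cv2.COLOR_RGB2BGR)
cv2.imwrite('pics/c4.png',cv2.resize(f[120:320,300:550],None,fx=3,fy=3))
q=sense();print(q['tcp_pos'],2*np.degrees(np.arctan2(q['ee_rot'][1],q['ee_rot'][0])))
E
```

```text
[0.62214341 0.2363979  0.25271017] 79.92839497945812
```

View pics/c4.png

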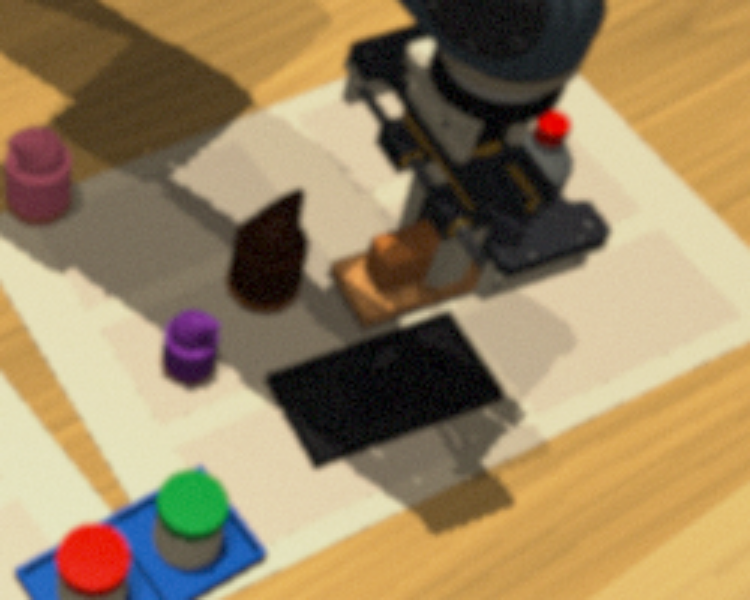

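The sander is level and lined with the black tray (crop (385,390)). I'll lower it with a 4 mm shift away from the big brown horn.

carry_out:
  moves:
    - [[0,4,40,0,0,0,20],[0,4,80,0,0,0,20],[0,4,115,0,0,0,20],[0,4,135,0,0,0,20],[0,4,145,0,0,0,20],[0,4,145,0,0,0,20],[0,4,145,0,0,0,40],[0,4,145,0,0,0,40],[0,4,125,0,0,0,40],[0,4,75,0,0,0,40],[0,4,15,0,0,0,40],[0,4,-30,0,0,0,40]]

```text
time_s: 29.32
tcp_pos: [0.6265, 0.2367, 0.2884]
ee_rot: [0.766, 0.643, 0.002, 0.001]
wrist_force: [-0.4, 0.9, 0.2]
opening: 0.0401
gripper_force: 0.0
```

carry_out:
  moves:
    - [[-50,0,-40,0,0,0,40],[-100,0,-60,0,0,0,40],[-150,-30,-60,0,0,0,40],[-200,-60,-60,0,0,0,40],[-250,-90,-60,0,0,0,40],[-300,-120,-60,0,0,0,40],[-340,-150,-60,0,0,0,40],[-340,-150,-60,0,0,0,40],[-340,-150,-60,0,0,0,40]]

```text
time_s: 30.45
tcp_pos: [0.4199, -0.0719, 0.3448]
ee_rot: [0.766, 0.642, 0.001, 0.001]
wrist_force: [0.1, -0.2, 0.4]
opening: 0.0398
gripper_force: 0.0
```

```bash
python3 - <<'E'
from h import *
snap('scene','scene5.png')
E
```

```text
(no output)
```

View pics/scene5.png

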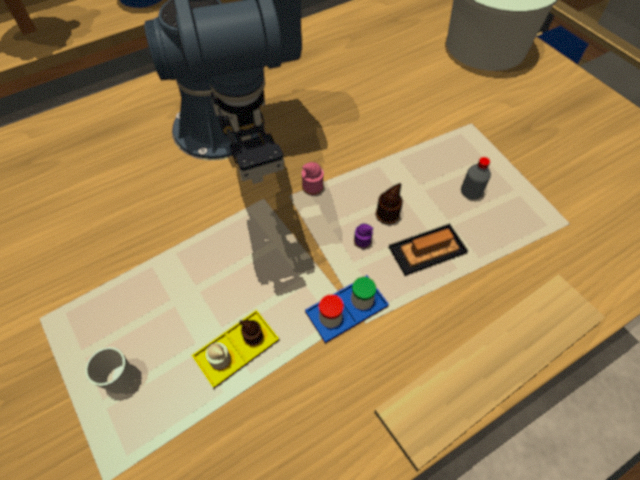

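The picture shows the pots in blue at (331,310) and (363,293), the horns in yellow at (217,353) and (251,331), and the sander flat in black at (430,245). The cup and glue bottle haven't moved.

```bash
python3 -c "
from workcell import *
print(job_done())"
```

```text
the job is handed in; nothing more can be done
None
```

I handed the job in after about 30 s of robot time: both pots are upright in the blue tray, both horns are standing in the yellow tray, the sander is flat in the black tray, and the cup and glue bottle look unmoved in the last picture.

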